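# Tip the limes from the heavy blue tub into the tray

### The job

Empty the limes from the heavy blue tub into the yellow tray by rocking the tub forward on its front base edge with its bar handle; do not lift it off the wooden block. Then rock it back to stand upright where it stood, and let go of it.

Things in the scene. Friction and masses are not known exactly. Their poses are not given: they have to be found in the camera images.
- blue_tub: Loose 2 kg blue tub on the block. Origin: middle of its front base edge, the edge it rocks on, 70 mm above the counter. x: forward, pouring way (about world +x); z up. In mm: base 130 long, 140 wide, back 115 high. Front chute rises 30 deg to a lip at x 69, z 60. Handle: round bar 14 thick along y at x -126, z 165, 110 between posts, 50 free below; turns in a pinch.
- tray: Yellow tray on the counter, just ahead of the fixed wooden block (220 deep x 440 wide x 70 high) that carries the blue tub and, 40 mm or more to either side of it, a like white tub of tomatoes; it spans below both. 210 (x) by 400 (y), 45 high, walls and floor 8 thick, 1.2 kg, loose. Origin: centre of its underside; z up.
- lime_1: Green lime, a ball of 48 mm diameter, 70 g, loose on the blue tub's inner floor (24 mm above the tub's underside), in its right half (-y). Origin: its centre. It rolls out over the chute once the tub is tipped past about 35 deg; tipping by 50 deg empties the tub, and past 60 deg the tub would topple by itself.
- lime_2: Second green lime, the same, in the left half (+y) of the blue tub. Origin: its centre.
There are look-alikes about, which are no part of the job. Of the things that look like the blue_tub, the largest one is meant.

How it is judged (in metres and radians):
On the way, in this order (a step that is already met when the one before it is completed fails the run):
1. the blue tub is rocked forward by more than 23 degrees, its base edge still on the block (angle between blue_tub's own z axis and vertical above 0.4 rad and height (world z) of blue_tub between 0.05 and 0.09 m), for 0.1 s.
2. both limes are in the tray (x of lime_1 in the frame of tray between -0.1 and 0.1 m and y of lime_1 in the frame of tray between -0.195 and 0.195 m and z of each of lime_1, lime_2 in the frame of tray below 0.045 m and x of lime_2 in the frame of tray between -0.1 and 0.1 m and y of lime_2 in the frame of tray between -0.195 and 0.195 m), for 0.2 s.
At the end, for the whole second after the job is handed in: Both limes lie in the tray, which sits flat on the counter; the blue tub stands upright (within 6 degrees) and still, its base edge within 40 mm of where it started (all of step 2 and angle between each of blue_tub, tray's own z axis and vertical below 0.1 rad and distance of blue_tub from where it was at the start of the episode below 0.04 m and linear speed of blue_tub below 0.03 m/s and height (world z) of tray below 0.02 m); the robot touches nothing.
It fails at once if the blue tub is lifted: its front base edge rises more than 25 mm off the block (height (world z) of blue_tub above 0.095 m).
It fails at once if the blue tub falls off the block or topples right over (beyond 80 degrees) (height (world z) of blue_tub below 0.045 m or angle between blue_tub's own z axis and vertical above 1.4 rad).
It also fails if it takes over 35 s, if anything falls off the work surface, if the arm or the gripper's body presses on something with over 40 N, if the wrist force passes 120 N, or if a joint passes its speed limit or range.

### The arm

A 6-joint arm with a two-finger parallel gripper is mounted at the origin on the work surface. World frame = base frame: x ahead of the robot, y to its left, z up, the work surface at z = 0. Lengths are in mm, angles in rad, forces in N, time in s.
With the tool pointing down it reaches from about 250 to 775 mm from the base axis. Payload 4 kg.
Tool frame: the origin (TCP) lies at the very end of the fingers, on their centre line; the grasp point (between the pads) lies 19 mm behind it; z points along the fingers, y is the line along which they close (so a half turn about z gives the same grasp; the last joint's range is limited). The gripper opens to 94 mm and grips with 3 to 60 N. Pads are 16 mm wide; open, the fingers measure 119 mm over their backs; the gripper's body (75 mm by 177 mm) begins 78 mm behind the grasp point.
Start: joints at [1.119, 0.087, 1.371, -0, 1.684, -0.103], TCP at [187.984, 516.897, 205.506] pointing down, gripper open.
Joint ranges: [-3.1, 3.1], [-0.76, 2.03], [0.27, 2.55], [-1.08, 4.22], [0.17, 2.65], [-2.57, 2.57]. Speed limits (rad/s): [2.79, 2.79, 3.14, 3.14, 3.14, 3.14].

### API

Orientations are given as a 3x3 rotation matrix whose columns are the frame's x, y, z axes.
In Python, from workcell import bot, capture gives the robot as it stands. The module is installed in compiled form; this text tells all that it offers.
- The arm moves only by the shell command python3 -m pendant 'ROWS' [FORCE]. ROWS is JSON, a list of rows, each an object of numbers: "wx", "wy", "wz": the turn, a rotation vector about the tool's x, y, z in rad; "dx", "dy", "dz": the shift along the tool's x, y, z in m; "jaw": the finger opening in m, from 0 to 0.094. In form: [{"wx": .., "wy": .., "wz": .., "dx": .., "dy": .., "dz": .., "jaw": ..}, ...]. A call has 1 to 5 rows; each row is the pose to reach, as a shift and turn from the pose commanded when the call began, along the tool's axes at that moment; what a row does not reach only later rows make up. A row lasts 1/12 s, in which the tool goes at most 41.7 mm and 7.16 degrees, less where a joint would pass 70% of its speed; a pose out of reach is approached as far as the arm can. A call with a gripper value outside its range is refused whole. The fingers move at their own pace and stop on an object; FORCE is the grip in N (left out, the last holds). Time passes only in rows, so rows that repeat a pose let the fingers close. It gives the time, the measured TCP pose, the force, the opening and the grip force at its end, in the units of the state.
- bot.state(): the state, without advancing time (a new reading comes with each control period).
- capture(name): name is "side" or "top" or "wrist"; returns a dict with "image" (420x560x3 uint8, red, green, blue), "depth" (420x560 float32, mm along the optical axis (not along the pixel's ray), 0 where there is no reading), "K" (3x3 intrinsics, pixels), "R" (3x3) and "t" (3): a world point X has camera coordinates R X + t; the wrist camera has in their place "tool_from_camera" (4x4, takes a point from camera to tool coordinates, whose origin is the TCP and whose axes are the flange's). Camera axes: x right, y down, z forward; pixel columns grow to the right and rows downward; lengths in mm; the calibration is good to about 2 mm. A picture is of the moment at which its call begins: read the wrist's pose just before it.
- bot.hand_in(): hands the job in; it is judged then, once.
The state is a dict: "t": time; "qpos": joint angles; "joint_vel": joint speeds; "effort": joint torques, N m; "tcp_pos": TCP position; "eef_rot": TCP orientation; "wrist_force": force on the tool from outside, world axes, zero at the start; "ft_torque": the same for the moment, N m; "finger_gap": finger opening in mm; "grip_force": force on a finger pad.
Only numpy, scipy, OpenCV 4.12 (cv2) and the standard library are available. Lean on these libraries where they do the work, as an engineer would, in place of code of your own. Each camera call takes 0.05 s, during which the arm holds its last target. There are 200 camera calls.

## Working session

There is one attempt and no reset: what is moved stays moved. The work goes in short steps, Python scripts to look and compute and a shell command to move; the robot and the scene stay as the last step left them, time stands still between calls to the robot, and variables do not carry over. Pictures are saved under pics/ and viewed, at most 10 in all, crops included, and the job is handed in when it is done.

```bash
mkdir -p pics; cat > h.py <<'E'
import numpy as np, cv2
from workcell import bot, capture
def cloud(c):
    h,w=c['depth'].shape; v,u=np.mgrid[:h,:w]; d=c['depth'].astype(float); K=c['K']
    P=np.stack([(u-K[0,2])/K[0,0]*d,(v-K[1,2])/K[1,1]*d,d],-1)
    return (P-c['t'])@c['R']   # R^T (P-t)
def save(n,im): cv2.imwrite(f'pics/{n}.png',im[...,::-1])
E
python3 - <<'E'
from h import *
a=capture('side');b=capture('top')
np.savez('c0.npz',s=a['image'],t=b['image'],sp=cloud(a),tp=cloud(b))
im=np.hstack([a['image'],b['image']]); save('both',cv2.resize(im,(800,300)))
save('top0',b['image']);save('side0',a['image'])
s=bot.state();print({k:np.round(v,3).tolist() for k,v in s.items()})
for c in(a,b): print(np.round(-c['R'].T@c['t']),np.round(c['R'],2).tolist())
E
```

```text
{'t': 0.1, 'qpos': [1.119, 0.088, 1.372, -0.0, 1.684, -0.103], 'joint_vel': [0.001, -0.001, -0.001, 0.001, -0.001, -0.0], 'effort': [0.002, -34.126, -30.33, 0.072, 0.03, -0.0], 'tcp_pos': [187.756, 516.429, 204.439], 'eef_rot': [[-0.94, 0.342, -0.001], [0.342, 0.94, -0.002], [0.0, -0.002, -1.0]], 'wrist_force': [0.739, 0.271, -0.507], 'ft_torque': [-0.026, 0.005, -0.033], 'grip_force': 0.0, 'finger_gap': 93.942}
[ 516. -937.  754.] [[0.99, -0.1, -0.01], [-0.07, -0.6, -0.79], [0.08, 0.79, -0.61]]
[ 479. -110.  870.] [[0.03, -1.0, 0.02], [-0.99, -0.03, -0.13], [0.13, -0.02, -0.99]]
```

View pics/top0.png

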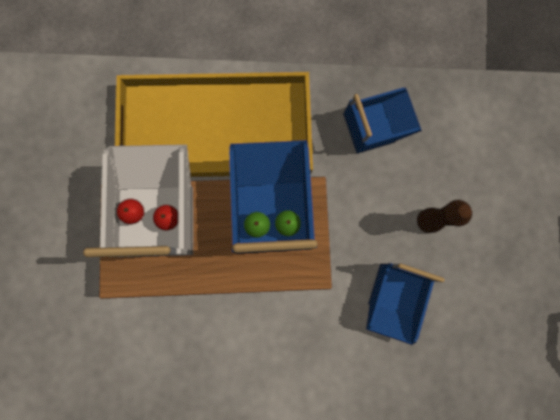

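View pics/side0.png

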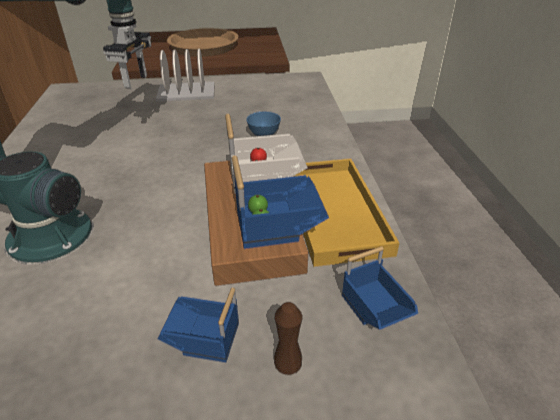

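The top picture shows three blue tubs: (272,195) on the block with the two limes, (385,120) and (400,303) small empty ones on the counter. A white tub with tomatoes is at (145,200). I choose (272,195): it is the largest, stands on the block and holds the limes. In the side view its bar handle is at about (238,170).

```bash
python3 - <<'E'
from h import *
z=np.load('c0.npz')
for n,I,P,box in(('top',z['t'],z['tp'],(225,325,225,260)),('side',z['s'],z['sp'],(228,248,150,215))):
    hsv=cv2.cvtColor(I,cv2.COLOR_RGB2HSV); u0,u1,v0,v1=box
    m=np.zeros(I.shape[:2],bool); m[v0:v1,u0:u1]=True
    tan=m&(hsv[...,0]<22)&(hsv[...,1]>50)&(hsv[...,2]>80)&(P[...,2]>190)&(P[...,2]<270)
    q=P[tan]; print(n,len(q),'min',q.min(0).round(),'max',q.max(0).round(),'med',np.median(q,0).round(1))
    # line fit
    A=np.polyfit(q[:,1],q[:,0],1);B=np.polyfit(q[:,1],q[:,2],1);print('x(y)',A,'z(y)',B, 'ypct',np.percentile(q[:,1],[2,98]))
I,P=z['t'],z['tp'];hsv=cv2.cvtColor(I,cv2.COLOR_RGB2HSV)
m=np.zeros(I.shape[:2],bool);m[130:260,220:325]=True
b=m&(hsv[...,0]>95)&(hsv[...,0]<130)&(hsv[...,1]>100)&(P[...,2]>100)
q=P[b];print('blue',np.percentile(q,[1,50,99],axis=0).round())
r=q[(q[:,2]>125)&(q[:,2]<200)]
print('rect',cv2.minAreaRect(r[:,:2].astype(np.float32)))
for nm,lo,hi in(('green',35,85),):
    g=m&(hsv[...,0]>lo)&(hsv[...,0]<hi)&(hsv[...,1]>100);n,l,s,c=cv2.connectedComponentsWithStats(g.astype(np.uint8))
    for i in range(1,n):
        if s[i,4]>50: print('lime',c[i].round(),np.median(P[l==i],0).round(),P[l==i].max(0).round())
y=(hsv[...,0]>18)&(hsv[...,0]<30)&(hsv[...,1]>180); y[:,330:]=0;y[180:]=0;q=P[y];print('tray',np.percentile(q,[1,50,99],axis=0).round())
save('crop',cv2.resize(np.hstack([z['t'][135:265,220:330],z['s'][130:260,215:335]]),None,fx=3,fy=3,interpolation=cv2.INTER_CUBIC))
E
```

```text
top 725 min [ 496. -184.  234.] max [516. -57. 245.] med [ 505.6 -121.7  240.6]
x(y) [-8.04638232e-02  4.96013736e+02] z(y) [2.62496309e-03 2.40649317e+02] ypct [-180.73556819  -60.25014244]
side 210 min [ 495. -185.  198.] max [516. -59. 245.] med [ 505.4 -131.5  241.2]
x(y) [-8.42195461e-02  4.94384363e+02] z(y) [3.98511138e-03 2.41050627e+02] ypct [-183.35633299  -62.45380186]
blue [[ 518. -182.  101.]
 [ 655. -107.  125.]
 [ 697.  -41.  162.]]
rect ((606.6235961914062, -111.05130767822266), (180.0541229248047, 138.07691955566406), 4.636050224304199)
lime [287. 223.] [ 551. -143.  135.] [ 575. -110.  870.]
lime [257. 224.] [546. -89. 135.] [570. -65. 144.]
tray [[ 660. -182.    4.]
 [ 798.   19.    8.]
 [ 871.  206.   46.]]
```

View pics/crop.png

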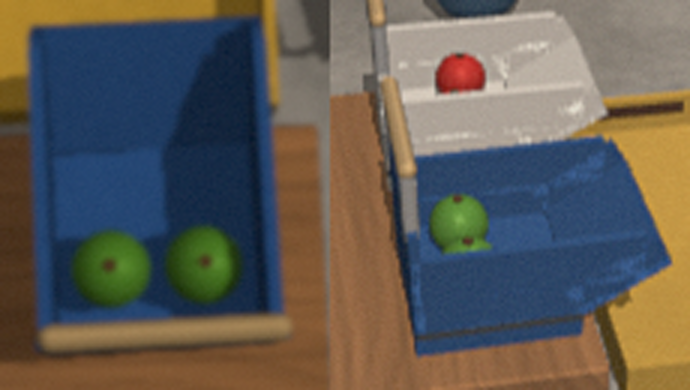

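The crop confirms the choice: the large blue tub on the block with two limes, and its tan bar at the back (left panel, about (165,332)). From both views the bar centre is at about (505.5, -121, 235), which matches 70+165, and the tub's yaw is about +4.6°. First I'll rise and turn.

```bash
cat >> h.py <<'E'
from scipy.spatial.transform import Rotation as Ro
yaw=np.radians(4.65); ex=np.array([np.cos(yaw),np.sin(yaw),0])
Rg=np.stack([np.cross(ex,[0,0,-1]),ex,[0,0,-1.]],1)   # tool y = tub x, z down
def plan(p,R=Rg):
    s=bot.state(); R0=np.array(s['eef_rot']); 
    w=Ro.from_matrix(R0.T@R).as_rotvec(); d=R0.T@(np.array(p)-s['tcp_pos'])
    print('w',w.round(3),'d mm',d.round(1)); return w,d
E
python3 -m pendant '[{"dz":-0.14},{"dz":-0.14},{"dz":-0.14},{"dz":-0.14},{"dz":-0.14}]'
python3 -c "
from h import *
plan([505.5,-121,320])"
```

```text
w [-2.000e-03  1.000e-03  1.141e+00] d mm [-516.4 -490.7 -114.7]$[0]: bad value
```

```bash

python3 -m pendant '[{"wx":0,"wy":0,"wz":0.5,"dx":0,"dy":0,"dz":-0.14,"jaw":0.094},{"wx":0,"wy":0,"wz":0.5,"dx":0,"dy":0,"dz":-0.14,"jaw":0.094},{"wx":0,"wy":0,"wz":0.5,"dx":0,"dy":0,"dz":-0.14,"jaw":0.094},{"wx":0,"wy":0,"wz":0.5,"dx":0,"dy":0,"dz":-0.14,"jaw":0.094},{"wx":0,"wy":0,"wz":0.5,"dx":0,"dy":0,"dz":-0.14,"jaw":0.094}]'
python3 -c "
from h import *
plan([505.5,-121,320])"
```

```text
t: 0.52
tcp_pos: [188.5, 518.1, 351.2]
eef_rot: [[-0.659, 0.752, 0.004], [0.752, 0.659, 0.009], [0.004, 0.009, -1.0]]
wrist_force: [0.1, -0.3, 1.0]
finger_gap: 93.9
grip_force: 0.0
w [ 0.008 -0.007  0.638] d mm [-689.7 -182.8   26.8]
```

```bash

python3 -m pendant '[{"wx":0,"wy":0,"wz":0.3,"dx":-0.208,"dy":-0.055,"dz":0,"jaw":0.094},{"wx":0,"wy":0,"wz":0.3,"dx":-0.208,"dy":-0.055,"dz":0,"jaw":0.094},{"wx":0,"wy":0,"wz":0.3,"dx":-0.208,"dy":-0.055,"dz":0,"jaw":0.094},{"wx":0,"wy":0,"wz":0.3,"dx":-0.208,"dy":-0.055,"dz":0,"jaw":0.094},{"wx":0,"wy":0,"wz":0.3,"dx":-0.208,"dy":-0.055,"dz":0,"jaw":0.094}]'
python3 -c "
from h import *
plan([505.5,-121,320])"
```

```text
t: 0.93
tcp_pos: [281.0, 328.6, 343.1]
eef_rot: [[-0.413, 0.911, -0.003], [0.911, 0.413, -0.003], [-0.001, -0.003, -1.0]]
wrist_force: [2.3, 0.2, 0.0]
finger_gap: 93.9
grip_force: 0.0
w [-0.003  0.002  0.344] d mm [-502.1   19.    23.6]
```

```bash

python3 -m pendant '[{"wx":0,"wy":0,"wz":0.2,"dx":-0.208,"dy":0.008,"dz":0,"jaw":0.094},{"wx":0,"wy":0,"wz":0.2,"dx":-0.208,"dy":0.008,"dz":0,"jaw":0.094},{"wx":0,"wy":0,"wz":0.2,"dx":-0.208,"dy":0.008,"dz":0,"jaw":0.094},{"wx":0,"wy":0,"wz":0.2,"dx":-0.208,"dy":0.008,"dz":0,"jaw":0.094},{"wx":0,"wy":0,"wz":0.2,"dx":-0.208,"dy":0.008,"dz":0,"jaw":0.094}]'
python3 -c "
from h import *
plan([505.5,-121,320])"
```

```text
t: 1.35
tcp_pos: [373.4, 142.0, 343.4]
eef_rot: [[-0.223, 0.975, -0.003], [0.975, 0.223, -0.001], [0.0, -0.003, -1.0]]
wrist_force: [0.3, 1.3, -0.1]
finger_gap: 94.3
grip_force: 0.0
w [-0.003  0.     0.144] d mm [-285.9   70.2   23.1]
```

```bash

python3 -m pendant '[{"wx":0,"wy":0,"wz":0.144,"dx":-0.286,"dy":0.070,"dz":0.02,"jaw":0.094},{"wx":0,"wy":0,"wz":0.144,"dx":-0.286,"dy":0.070,"dz":0.02,"jaw":0.094},{"wx":0,"wy":0,"wz":0.144,"dx":-0.286,"dy":0.070,"dz":0.02,"jaw":0.094},{"wx":0,"wy":0,"wz":0.144,"dx":-0.286,"dy":0.070,"dz":0.02,"jaw":0.094},{"wx":0,"wy":0,"wz":0.144,"dx":-0.286,"dy":0.070,"dz":0.02,"jaw":0.094}]'
python3 -c "
from h import *
plan([505.5,-121,320])"
```

```text
t: 1.77
tcp_pos: [466.1, -44.0, 329.0]
eef_rot: [[-0.08, 0.997, -0.003], [0.997, 0.08, 0.001], [0.001, -0.003, -1.0]]
wrist_force: [0.4, 0.3, 0.4]
finger_gap: 93.7
grip_force: 0.0
w [-0.003 -0.001 -0.001] d mm [-79.9  33.2   8.8]
```

```bash

python3 -m pendant '[{"wx":0,"wy":0,"wz":0,"dx":-0.080,"dy":0.033,"dz":0.01,"jaw":0.094},{"wx":0,"wy":0,"wz":0,"dx":-0.080,"dy":0.033,"dz":0.01,"jaw":0.094},{"wx":0,"wy":0,"wz":0,"dx":-0.080,"dy":0.033,"dz":0.01,"jaw":0.094},{"wx":0,"wy":0,"wz":0,"dx":-0.080,"dy":0.033,"dz":0.01,"jaw":0.094},{"wx":0,"wy":0,"wz":0,"dx":-0.080,"dy":0.033,"dz":0.01,"jaw":0.094}]'
python3 - <<'E'
from h import *
s=bot.state();c=capture('wrist')
T=np.array(c['tool_from_camera']);R=np.array(s['eef_rot']);p=np.array(s['tcp_pos'])
Rw=R@T[:3,:3];tw=R@T[:3,3]+p
c['R']=Rw.T;c['t']=-Rw.T@tw
P=cloud(c);hsv=cv2.cvtColor(c['image'],cv2.COLOR_RGB2HSV)
m=(hsv[...,0]<22)&(hsv[...,1]>50)&(P[...,2]>215)&(P[...,2]<250)&(c['depth']>0)&(abs(P[...,0]-505)<30)&(P[...,1]<-40)&(P[...,1]>-200)
q=P[m];print(len(q),np.median(q,0),np.percentile(q,[2,98],axis=0).round(1),np.polyfit(q[:,1],q[:,0],1))
save('wrist0',c['image']);plan([505.5,-121,216])
E
```

```text
t: 2.18
tcp_pos: [504.8, -118.8, 319.6]
eef_rot: [[-0.079, 0.997, -0.003], [0.997, 0.079, 0.002], [0.002, -0.003, -1.0]]
wrist_force: [0.2, -0.1, 0.4]
finger_gap: 94.0
grip_force: 0.0
1614 [ 504.22960066 -113.59282875  239.85516968] [[ 496.1 -177.1  236.1]
 [ 515.4  -57.1  242.1]] [-8.10240282e-02  4.95527442e+02]
w [-0.001 -0.001 -0.001] d mm [ -3.1   0.6 104.7]
```

View pics/wrist0.png

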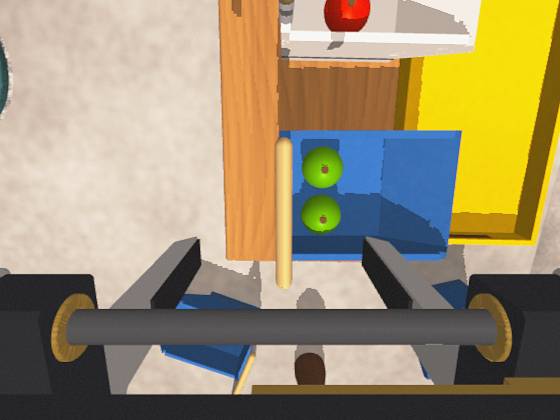

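The wrist view agrees: the bar at column 284 lies centred between the fingers (x = 505.3 at y = -121, top at z ≈ 242). I'll descend and then close.

```bash

python3 -m pendant '[{"wx":0,"wy":0,"wz":0,"dx":-0.002,"dy":0.001,"dz":0.03,"jaw":0.094},{"wx":0,"wy":0,"wz":0,"dx":-0.002,"dy":0.001,"dz":0.06,"jaw":0.094},{"wx":0,"wy":0,"wz":0,"dx":-0.002,"dy":0.001,"dz":0.09,"jaw":0.094},{"wx":0,"wy":0,"wz":0,"dx":-0.002,"dy":0.001,"dz":0.104,"jaw":0.094},{"wx":0,"wy":0,"wz":0,"dx":-0.002,"dy":0.001,"dz":0.104,"jaw":0.094}]' 20
python3 -m pendant '[{"wx":0,"wy":0,"wz":0,"dx":0,"dy":0,"dz":0,"jaw":0.03},{"wx":0,"wy":0,"wz":0,"dx":0,"dy":0,"dz":0,"jaw":0.02},{"wx":0,"wy":0,"wz":0,"dx":0,"dy":0,"dz":0,"jaw":0.0},{"wx":0,"wy":0,"wz":0,"dx":0,"dy":0,"dz":0,"jaw":0.0},{"wx":0,"wy":0,"wz":0,"dx":0,"dy":0,"dz":0,"jaw":0.0}]' 20
python3 -m pendant '[{"wx":0,"wy":0,"wz":0,"dx":0,"dy":0,"dz":0,"jaw":0},{"wx":0,"wy":0,"wz":0,"dx":0,"dy":0,"dz":0,"jaw":0},{"wx":0,"wy":0,"wz":0,"dx":0,"dy":0,"dz":0,"jaw":0}]' 20
```

```text
t: 2.65
tcp_pos: [504.0, -118.4, 213.5]
eef_rot: [[-0.081, 0.997, -0.007], [0.997, 0.081, 0.003], [0.003, -0.006, -1.0]]
wrist_force: [0.4, -0.9, -0.1]
finger_gap: 93.9
grip_force: 0.0
t: 3.07
tcp_pos: [507.2, -121.2, 218.8]
eef_rot: [[-0.078, 0.997, 0.003], [0.997, 0.078, -0.001], [-0.001, 0.002, -1.0]]
wrist_force: [0.5, 0.1, -0.3]
finger_gap: 64.0
grip_force: 0.0
t: 3.32
tcp_pos: [506.6, -121.2, 217.4]
eef_rot: [[-0.078, 0.997, 0.0], [0.997, 0.078, 0.0], [0.0, 0.0, -1.0]]
wrist_force: [0.5, -0.4, 0.3]
finger_gap: 44.3
grip_force: 0.0
```

```bash

python3 -m pendant '[{"wx":0,"wy":0,"wz":0,"dx":0,"dy":0,"dz":0,"jaw":0},{"wx":0,"wy":0,"wz":0,"dx":0,"dy":0,"dz":0,"jaw":0},{"wx":0,"wy":0,"wz":0,"dx":0,"dy":0,"dz":0,"jaw":0},{"wx":0,"wy":0,"wz":0,"dx":0,"dy":0,"dz":0,"jaw":0},{"wx":0,"wy":0,"wz":0,"dx":0,"dy":0,"dz":0,"jaw":0}]' 20
python3 -m pendant '[{"wx":0,"wy":0,"wz":0,"dx":0,"dy":0,"dz":0,"jaw":0},{"wx":0,"wy":0,"wz":0,"dx":0,"dy":0,"dz":0,"jaw":0},{"wx":0,"wy":0,"wz":0,"dx":0,"dy":0,"dz":0,"jaw":0}]' 20
python3 - <<'E'
import numpy as np
r=np.hypot(126,165);a0=np.arctan2(165,-126)
for t in range(0,56,3): a=a0-np.radians(t);print(t,round(r*np.cos(a)+126,1),round(r*np.sin(a)-165,1),end=' | ')
E
```

```text
t: 3.73
tcp_pos: [506.7, -121.1, 217.3]
eef_rot: [[-0.078, 0.997, 0.0], [0.997, 0.078, 0.0], [0.0, 0.0, -1.0]]
wrist_force: [-0.6, -0.0, -0.5]
finger_gap: 13.3
grip_force: 20.0
t: 3.98
tcp_pos: [506.7, -121.1, 217.3]
eef_rot: [[-0.078, 0.997, 0.0], [0.997, 0.078, 0.0], [0.0, 0.0, -1.0]]
wrist_force: [0.9, -0.3, -1.1]
finger_gap: 13.3
grip_force: 20.0
0 0.0 0.0 | 3 8.8 6.4 | 6 17.9 12.3 | 9 27.4 17.7 | 12 37.1 22.6 | 15 47.0 27.0 | 18 57.2 30.9 | 21 67.5 34.2 | 24 78.0 37.0 | 27 88.6 39.2 | 30 99.4 40.9 | 33 110.2 42.0 | 36 121.0 42.5 | 39 131.9 42.5 | 42 142.8 41.9 | 45 153.6 40.8 | 48 164.3 39.0 | 51 174.9 36.8 | 54 185.4 33.9 |
```

```bash

python3 -m pendant '[{"wx":0,"wy":0,"wz":0,"dx":0,"dy":0.009,"dz":-0.0064,"jaw":0},{"wx":0,"wy":0,"wz":0,"dx":0,"dy":0.018,"dz":-0.0123,"jaw":0},{"wx":0,"wy":0,"wz":0,"dx":0,"dy":0.0275,"dz":-0.0177,"jaw":0},{"wx":0,"wy":0,"wz":0,"dx":0,"dy":0.037,"dz":-0.0226,"jaw":0},{"wx":0,"wy":0,"wz":0,"dx":0,"dy":0.047,"dz":-0.027,"jaw":0}]' 20
python3 - <<'E'
from h import *
c=capture('side');save('s15',c['image'][110:290,190:410]);print({k:np.round(v,2).tolist() for k,v in bot.state().items() if k in('tcp_pos','wrist_force','ft_torque','finger_gap')})
E
```

```text
t: 4.4
tcp_pos: [550.7, -117.5, 244.4]
eef_rot: [[-0.077, 0.997, -0.008], [0.997, 0.077, 0.0], [0.001, -0.008, -1.0]]
wrist_force: [-7.1, -1.0, 2.3]
finger_gap: 13.3
grip_force: 20.0
{'tcp_pos': [552.95, -117.43, 245.33], 'wrist_force': [-4.43, 0.23, 3.03], 'ft_torque': [-0.05, 1.06, -0.01], 'finger_gap': 13.65}
```

View pics/s15.png

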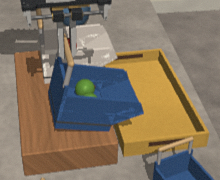

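The tub is rocking on its front edge, the bar is held in the pinch, and the limes are still inside (side crop, about (86,88)). I'll carry on along the arc.

```bash

python3 -m pendant '[{"wx":0,"wy":0,"wz":0,"dx":0,"dy":0.010,"dz":-0.0049,"jaw":0},{"wx":0,"wy":0,"wz":0,"dx":0,"dy":0.0205,"dz":-0.0082,"jaw":0},{"wx":0,"wy":0,"wz":0,"dx":0,"dy":0.031,"dz":-0.011,"jaw":0},{"wx":0,"wy":0,"wz":0,"dx":0,"dy":0.0416,"dz":-0.0132,"jaw":0},{"wx":0,"wy":0,"wz":0,"dx":0,"dy":0.0524,"dz":-0.0149,"jaw":0}]' 20
python3 - <<'E'
from h import *
c=capture('side');save('s30',c['image'][110:290,190:410]);print({k:np.round(v,2).tolist() for k,v in bot.state().items() if k in('tcp_pos','wrist_force','ft_torque','finger_gap')})
P=cloud(c);I=c['image'];hsv=cv2.cvtColor(I,cv2.COLOR_RGB2HSV)
g=(hsv[...,0]>35)&(hsv[...,0]<85)&(hsv[...,1]>100)&(P[...,0]>450);print(np.median(P[g],0).round())
# side-wall plane normal: blue points on -y outer side
b=(hsv[...,0]>95)&(hsv[...,0]<130)&(hsv[...,1]>100)&(abs(P[...,1]+180)<12)&(P[...,0]>480)&(P[...,0]<780)&(P[...,2]>60)
q=P[b][:,[0,2]].astype(np.float32);h=cv2.convexHull(q)[:,0];e=np.roll(h,-1,0)-h;L=np.hypot(*e.T)
for i in np.argsort(-L)[:4]: print(L[i].round(),np.degrees(np.arctan2(*e[i][::-1])).round(1),h[i].round())
E
```

```text
t: 4.87
tcp_pos: [604.5, -113.5, 260.2]
eef_rot: [[-0.077, 0.997, -0.003], [0.997, 0.077, -0.0], [-0.0, -0.003, -1.0]]
wrist_force: [-3.4, -0.4, 4.3]
finger_gap: 13.2
grip_force: 20.0
{'tcp_pos': [606.78, -113.4, 260.28], 'wrist_force': [-2.0, 0.59, 4.53], 'ft_torque': [-0.12, 0.41, 0.0], 'finger_gap': 13.29}
[679. -96. 137.]
167.0 141.6 [717. 127.]
89.0 -29.4 [523. 136.]
89.0 11.1 [634.  74.]
62.0 -119.8 [557. 198.]
```

```bash

python3 -m pendant '[{"wx":0,"wy":0,"wz":0,"dx":0,"dy":0.0108,"dz":-0.0016,"jaw":0},{"wx":0,"wy":0,"wz":0,"dx":0,"dy":0.0216,"dz":-0.0025,"jaw":0},{"wx":0,"wy":0,"wz":0,"dx":0,"dy":0.0325,"dz":-0.0028,"jaw":0},{"wx":0,"wy":0,"wz":0,"dx":0,"dy":0.0434,"dz":-0.0022,"jaw":0},{"wx":0,"wy":0,"wz":0,"dx":0,"dy":0.0542,"dz":-0.0012,"jaw":0}]' 20
cat > look.py <<'E'
import sys
from h import *
c=capture('side');save(sys.argv[1],c['image'][110:290,190:430]);print({k:np.round(v,2).tolist() for k,v in bot.state().items() if k in('tcp_pos','wrist_force','finger_gap')})
P=cloud(c);I=c['image'];hsv=cv2.cvtColor(I,cv2.COLOR_RGB2HSV)
g=(hsv[...,0]>35)&(hsv[...,0]<85)&(hsv[...,1]>100)&(P[...,0]>450)
n,l,s,ce=cv2.connectedComponentsWithStats(g.astype(np.uint8))
for i in range(1,n):
    if s[i,4]>25: print('green',np.median(P[l==i],0).round(),s[i,4])
b=(hsv[...,0]>95)&(hsv[...,0]<130)&(hsv[...,1]>100)&(abs(P[...,1]+180)<12)&(P[...,0]>480)&(P[...,0]<780)&(P[...,2]>60)
q=P[b][:,[0,2]].astype(np.float32);h=cv2.convexHull(q)[:,0];e=np.roll(h,-1,0)-h;L=np.hypot(*e.T)
for i in np.argsort(-L)[:4]: print(L[i].round(),np.degrees(np.arctan2(*e[i][::-1])).round(1),h[i].round())
E
python3 look.py s45
```

```text
t: 5.33
tcp_pos: [659.4, -109.4, 260.8]
eef_rot: [[-0.077, 0.997, -0.001], [0.997, 0.077, -0.0], [-0.0, -0.001, -1.0]]
wrist_force: [-1.7, -1.1, 1.9]
finger_gap: 13.6
grip_force: 20.0
{'tcp_pos': [661.65, -109.18, 260.32], 'wrist_force': [0.48, -0.22, 4.45], 'finger_gap': 13.3}
green [729. -96. 109.] 447
164.0 126.2 [726. 106.]
83.0 -4.4 [634.  76.]
72.0 -135.5 [603. 224.]
69.0 -43.8 [545. 161.]
```

```bash

python3 -m pendant '[{"wx":0,"wy":0,"wz":0,"dx":0,"dy":0.0107,"dz":0.0015,"jaw":0},{"wx":0,"wy":0,"wz":0,"dx":0,"dy":0.0195,"dz":0.0035,"jaw":0},{"wx":0,"wy":0,"wz":0,"dx":0,"dy":0.0195,"dz":0.0035,"jaw":0},{"wx":0,"wy":0,"wz":0,"dx":0,"dy":0.0195,"dz":0.0035,"jaw":0},{"wx":0,"wy":0,"wz":0,"dx":0,"dy":0.0195,"dz":0.0035,"jaw":0}]' 20
python3 -m pendant '[{"wx":0,"wy":0,"wz":0,"dx":0,"dy":0,"dz":0,"jaw":0},{"wx":0,"wy":0,"wz":0,"dx":0,"dy":0,"dz":0,"jaw":0},{"wx":0,"wy":0,"wz":0,"dx":0,"dy":0,"dz":0,"jaw":0},{"wx":0,"wy":0,"wz":0,"dx":0,"dy":0,"dz":0,"jaw":0},{"wx":0,"wy":0,"wz":0,"dx":0,"dy":0,"dz":0,"jaw":0}]' 20
python3 look.py s50
```

```text
t: 5.8
tcp_pos: [678.9, -107.8, 256.8]
eef_rot: [[-0.078, 0.997, -0.0], [0.997, 0.078, -0.0], [-0.0, -0.0, -1.0]]
wrist_force: [-0.7, -0.9, 0.1]
finger_gap: 13.2
grip_force: 20.0
t: 6.22
tcp_pos: [678.9, -107.7, 256.8]
eef_rot: [[-0.078, 0.997, -0.0], [0.997, 0.078, -0.0], [0.0, -0.0, -1.0]]
wrist_force: [-0.2, -1.7, -0.3]
finger_gap: 13.7
grip_force: 20.0
{'tcp_pos': [678.95, -107.71, 256.8], 'wrist_force': [-0.57, -1.23, -0.94], 'finger_gap': 13.24}
green [ 837. -115.   45.] 491
165.0 120.6 [731.  95.]
109.0 -49.4 [554. 169.]
84.0 -9.7 [637.  75.]
59.0 -141.2 [631. 237.]
```

View pics/s50.png

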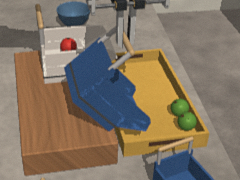

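The crop shows both limes in the tray, at (180,106) and (187,121), with the tub at about 50° on its edge. I'll rock it back along the same arc.

```bash

python3 -m pendant '[{"wx":0,"wy":0,"wz":0,"dx":0,"dy":-0.0088,"dz":-0.002,"jaw":0},{"wx":0,"wy":0,"wz":0,"dx":0,"dy":-0.0195,"dz":-0.0035,"jaw":0},{"wx":0,"wy":0,"wz":0,"dx":0,"dy":-0.0303,"dz":-0.0045,"jaw":0},{"wx":0,"wy":0,"wz":0,"dx":0,"dy":-0.0412,"dz":-0.0051,"jaw":0},{"wx":0,"wy":0,"wz":0,"dx":0,"dy":-0.0521,"dz":-0.0048,"jaw":0}]' 20
python3 -m pendant '[{"wx":0,"wy":0,"wz":0,"dx":0,"dy":-0.0108,"dz":0.0009,"jaw":0},{"wx":0,"wy":0,"wz":0,"dx":0,"dy":-0.0216,"dz":0.0025,"jaw":0},{"wx":0,"wy":0,"wz":0,"dx":0,"dy":-0.0324,"dz":0.0042,"jaw":0},{"wx":0,"wy":0,"wz":0,"dx":0,"dy":-0.043,"dz":0.0064,"jaw":0},{"wx":0,"wy":0,"wz":0,"dx":0,"dy":-0.0535,"dz":0.0092,"jaw":0}]' 20
python3 look.py s21
```

```text
t: 6.68
tcp_pos: [626.0, -111.5, 262.1]
eef_rot: [[-0.078, 0.997, -0.0], [0.997, 0.078, 0.0], [0.0, 0.0, -1.0]]
wrist_force: [-2.3, -0.4, -0.4]
finger_gap: 13.2
grip_force: 20.0
t: 7.1
tcp_pos: [572.1, -115.5, 252.4]
eef_rot: [[-0.078, 0.997, -0.002], [0.997, 0.078, 0.001], [0.001, -0.001, -1.0]]
wrist_force: [-2.4, -1.2, -0.3]
finger_gap: 13.1
grip_force: 20.0
{'tcp_pos': [569.95, -115.61, 251.92], 'wrist_force': [-4.85, -0.25, 0.86], 'finger_gap': 13.2}
green [ 838. -116.   45.] 491
172.0 150.8 [709. 139.]
90.0 20.7 [634.  75.]
63.0 -20.8 [522. 114.]
49.0 -110.8 [544. 200.]
```

```bash

python3 -m pendant '[{"wx":0,"wy":0,"wz":0,"dx":0,"dy":-0.0105,"dz":0.0035,"jaw":0},{"wx":0,"wy":0,"wz":0,"dx":0,"dy":-0.0205,"dz":0.0082,"jaw":0},{"wx":0,"wy":0,"wz":0,"dx":0,"dy":-0.0305,"dz":0.0126,"jaw":0},{"wx":0,"wy":0,"wz":0,"dx":0,"dy":-0.040,"dz":0.0175,"jaw":0},{"wx":0,"wy":0,"wz":0,"dx":0,"dy":-0.0495,"dz":0.0229,"jaw":0}]' 20
python3 -m pendant '[{"wx":0,"wy":0,"wz":0,"dx":0,"dy":-0.0045,"dz":0.003,"jaw":0},{"wx":0,"wy":0,"wz":0,"dx":0,"dy":-0.009,"dz":0.006,"jaw":0},{"wx":0,"wy":0,"wz":0,"dx":0,"dy":-0.0135,"dz":0.009,"jaw":0},{"wx":0,"wy":0,"wz":0,"dx":0,"dy":-0.018,"dz":0.012,"jaw":0},{"wx":0,"wy":0,"wz":0,"dx":0,"dy":-0.018,"dz":0.012,"jaw":0}]' 20
python3 look.py s0
```

```text
t: 7.57
tcp_pos: [522.6, -119.3, 229.1]
eef_rot: [[-0.078, 0.997, -0.002], [0.997, 0.078, 0.001], [0.001, -0.002, -1.0]]
wrist_force: [-1.7, -0.5, -2.8]
finger_gap: 13.6
grip_force: 20.0
t: 7.98
tcp_pos: [506.5, -120.6, 217.4]
eef_rot: [[-0.078, 0.997, 0.001], [0.997, 0.078, 0.001], [0.001, 0.001, -1.0]]
wrist_force: [-1.6, 0.7, -1.7]
finger_gap: 13.3
grip_force: 20.0
{'tcp_pos': [506.48, -120.61, 217.35], 'wrist_force': [-1.93, 2.08, -2.17], 'finger_gap': 13.41}
green [ 837. -115.   45.] 492
171.0 171.6 [677. 161.]
86.0 38.8 [632.  77.]
85.0 0.4 [531.  72.]
66.0 -89.8 [505. 156.]
```

The tub is upright and back in place. I'll open and withdraw upwards.

```bash

python3 -m pendant '[{"wx":0,"wy":0,"wz":0,"dx":0,"dy":0,"dz":0,"jaw":0.06},{"wx":0,"wy":0,"wz":0,"dx":0,"dy":0,"dz":0,"jaw":0.06},{"wx":0,"wy":0,"wz":0,"dx":0,"dy":0,"dz":0,"jaw":0.06},{"wx":0,"wy":0,"wz":0,"dx":0,"dy":0,"dz":0,"jaw":0.06},{"wx":0,"wy":0,"wz":0,"dx":0,"dy":0,"dz":0,"jaw":0.06}]'
python3 -m pendant '[{"wx":0,"wy":0,"wz":0,"dx":0,"dy":0,"dz":-0.01,"jaw":0.06},{"wx":0,"wy":0,"wz":0,"dx":0,"dy":0,"dz":-0.03,"jaw":0.06},{"wx":0,"wy":0,"wz":0,"dx":0,"dy":0,"dz":-0.06,"jaw":0.06},{"wx":0,"wy":0,"wz":0,"dx":0,"dy":0,"dz":-0.09,"jaw":0.06},{"wx":0,"wy":0,"wz":0,"dx":0,"dy":0,"dz":-0.12,"jaw":0.06}]'
python3 -m pendant '[{"wx":0,"wy":0,"wz":0,"dx":0,"dy":0,"dz":0,"jaw":0.06},{"wx":0,"wy":0,"wz":0,"dx":0,"dy":0,"dz":0,"jaw":0.06},{"wx":0,"wy":0,"wz":0,"dx":0,"dy":0,"dz":0,"jaw":0.06}]'
python3 look.py send
python3 - <<'E'
from h import *
c=capture('side');d=capture('top');save('end',cv2.resize(np.hstack([c['image'],d['image']]),(800,300),interpolation=cv2.INTER_AREA))
E
```

```text
t: 8.45
tcp_pos: [507.1, -121.3, 218.0]
eef_rot: [[-0.078, 0.997, 0.001], [0.997, 0.078, -0.0], [-0.0, 0.001, -1.0]]
wrist_force: [-0.2, 0.0, 0.4]
finger_gap: 43.5
grip_force: 0.0
t: 8.87
tcp_pos: [506.4, -121.1, 339.7]
eef_rot: [[-0.078, 0.997, 0.001], [0.997, 0.078, -0.0], [-0.0, 0.001, -1.0]]
wrist_force: [1.1, -0.0, 0.5]
finger_gap: 60.4
grip_force: 0.0
t: 9.12
tcp_pos: [506.6, -121.1, 337.5]
eef_rot: [[-0.078, 0.997, 0.0], [0.997, 0.078, 0.0], [0.0, 0.0, -1.0]]
wrist_force: [-0.6, 0.1, -0.8]
finger_gap: 59.7
grip_force: 0.0
{'tcp_pos': [506.25, -121.03, 336.42], 'wrist_force': [-1.06, -0.32, 0.07], 'finger_gap': 59.94}
green [ 837. -114.   45.] 490
173.0 171.3 [681. 161.]
89.0 38.9 [632.  76.]
66.0 0.1 [559.  73.]
44.0 -1.0 [515.  74.]
```

View pics/end.png

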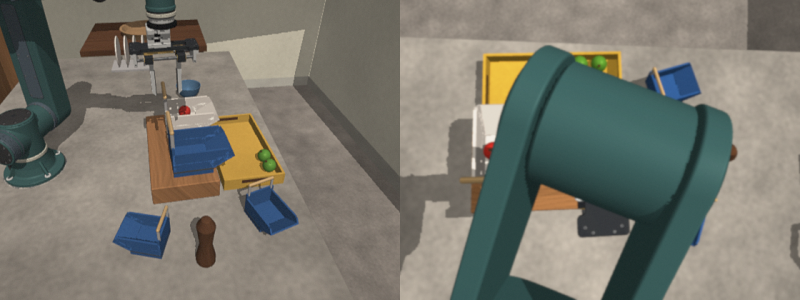

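The picture shows the tub upright on the block (200,150), both limes in the tray at (263,155) and (270,166), and the gripper clear above the handle.

```bash
python3 -c "
from workcell import bot
print(bot.hand_in())"
```

```text
the job is handed in; nothing more can be done
None
```

The job is handed in: both limes lie in the tray, the blue tub stands upright within a few millimetres of where it started, and the gripper is clear of it; the hand-in call returned no verdict.

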